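Set the code switches of the porch-light receiver

ROBOT

A 6-joint arm with a two-finger parallel gripper is mounted at the origin on the work surface. World frame = base frame: x ahead of the robot, y to its left, z up, the work surface at z = 0. Lengths are in m, angles in degrees, forces in N, time in s.
With the tool pointing down it reaches from about 0.275 to 0.85 m from the base axis. Payload 5.2 kg.
Tool frame: the origin (TCP) lies midway between the tips of the shut fingers; the grasp point (between the pads) lies 19 mm behind it; z points along the fingers, y is the line along which they close (so a half turn about z gives the same grasp; the last joint's range is limited). The gripper opens to 85 mm and grips with 20 to 120 N. Pads are 22 mm wide; open, the fingers measure 114 mm over their backs; the gripper's body (76 mm by 85 mm) begins 54 mm behind the grasp point. The pads swing forward as they close: fully open they stand 13 mm farther back than shut.
Start: joints at [54.844, 14.817, 87.949, -0, 77.235, -11.62], TCP at [0.22, 0.504, 0.231] pointing down, gripper open.
Joint ranges: [-179.93, 179.93], [-52.35, 119.4], [10.71, 147.94], [-69.91, 249.91], [12.55, 155.21], [-178.61, 178.61]. Speed limits (degrees/s): [147.25, 147.25, 180, 180, 180, 180].

INTERFACE

Orientations are given as a 3x3 rotation matrix whose columns are the frame's x, y, z axes.
In Python, from cell import bot gives the robot as it stands. The module is installed in compiled form; this text tells all that it offers. Calls block until the motion is done:
- bot.move_pose(position, orientation): joint-space move of the TCP to a pose.
- bot.move_straight(position, rotation=None, vel=0.15, guard=None): straight line of the TCP; rotation=None keeps the orientation; vel is the mean speed in m/s. With guard (N) it stops when the force on the tool has changed by that much, and returns True; else False.
- bot.goto_joints(angles): joint-space move.
- bot.grip(opening): finger opening in m; the grip force is fixed at half the most; returns when the fingers have stopped.
- bot.sleep(seconds).
- bot.inverse_kinematics(position, orientation): joint angles nearest the present ones, or None.
- bot.state(): the state.
- bot.capture(name): name is "scene" or "top" or "wrist"; returns a dict with "color" (400x640x3 uint8, red, green, blue), "intrinsics" (3x3 intrinsics, pixels), "R" (3x3) and "t" (3): a world point X has camera coordinates R X + t; the wrist camera has in their place "T_tool_cam" (4x4, takes a point from camera to tool coordinates, whose origin is the TCP and whose axes are the flange's). Camera axes: x right, y down, z forward; pixel columns grow to the right and rows downward; lengths in m; the calibration is good to about 2 mm. The wrist camera is an equidistant fisheye: a pixel r from the principal point sees the ray r / f radians off the axis. A picture is of the moment at which its call begins: read the wrist's pose just before it. There is no depth.
A pose or a line that the arm cannot do raises bot.PlanningError and nothing moves.
- bot.close_job(): hands the job in; it is judged then, once.
Trained networks look in a picture, given as the dict that the camera call returned (one of the last four; its "shot" number tells which), for a name from the list of things; names that differ only in an ending like _2 or _b are one class to them, and where a whole thing is asked for, a point or a joint stands for the part that bears it (a point fixed in the world has none). Each returns a list of dicts, best first, with "conf" (0 to 1); they miss things now and then, are a little off and sometimes report something else, mostly with a low value. They report only what shows in the picture. A call takes as long as a camera call. They do not tell look-alikes from the thing itself.
- bot.outline_of(picture, thing): "mask" (400x640 bool, what is visible of it) and "position" ([column, row] in pixels, amid what is visible of it).
The state is a dict: "time": time; "joints": joint angles; "joint_vel": joint speeds; "effort": joint torques, N m; "position": TCP position; "eef_rot": TCP orientation; "contact_force": force on the tool from outside, world axes, zero at the start; "torque": the same for the moment, N m; "opening": finger opening in m; "finger_force": force on a finger pad.
Only numpy, scipy, OpenCV 4.12 (cv2) and the standard library are available. Lean on these libraries where they do the work, as an engineer would, in place of code of your own. Each camera call takes 0.05 s, during which the arm holds its last target. There are 200 camera calls.

TASK

Change the code of the porch-light receiver that has the orange end cap (its look-alike has a blue cap). Counting from the orange end, its three slide switches must read on, off, on: slide the first fully on, the second fully off, and let the third stay on. On is towards the green stripe, off is away from it.

Things in the scene. Friction and masses are not known exactly. Their poses are not given: they have to be found in the camera images.
- receiver: Grey box fixed to the shelf, 130 (x) x 160 (y) x 40 mm high, orange cap 14 mm thick on its +y end. Origin: centre of the grey box's underside; z up. +x points to the lid edge with the green stripe (away from the robot, within 20 degrees), +y to the orange end. Flat lid; three switches in a row along y, 45 mm apart, one to three white dots at each. A blue-capped twin may stand in either place.
- switch1 (a joint): First switch, nearest the orange cap (one dot). It starts off or nearly so. White slide switch, 14 (x) x 16 x 28 mm tall, 41 to 69 mm above the shelf. Slides along the receiver's x only. Value in m: 0 = off (centre at receiver x = -0.014), 0.028 = on (x = +0.014, by the green stripe); centre at receiver y = +0.045. Slides at about 2 N, stays where left (no spring).
- switch2 (a joint): Second, middle switch (two dots). It starts on or nearly so. White slide switch, 14 (x) x 16 x 28 mm tall, 41 to 69 mm above the shelf. Slides along the receiver's x only. Value in m: 0 = off (centre at receiver x = -0.014), 0.028 = on (x = +0.014, by the green stripe); centre at receiver y = 0. Slides at about 2 N, stays where left (no spring).
- switch3 (a joint): Third switch, farthest from the orange cap (three dots). It starts on and must end on. White slide switch, 14 (x) x 16 x 28 mm tall, 41 to 69 mm above the shelf. Slides along the receiver's x only. Value in m: 0 = off (centre at receiver x = -0.014), 0.028 = on (x = +0.014, by the green stripe); centre at receiver y = -0.045. Slides at about 2 N, stays where left (no spring).
Things that resemble listed ones, but are neither listed nor needed, are in the scene too. Leave any yellow look-alike of the receiver alone.

How it is judged (in metres and radians):
At the end, for the whole second after the job is handed in: On the orange-capped receiver the first and third switches are on and the second is off, each within 7 mm of its end stop (full travel 28 mm) (value of joint each of switch1, switch3 above 0.021 m and value of joint switch2 below 0.007 m); the robot touches nothing.
It also fails if it takes over 35 s, if anything falls off the work surface, if the arm or the gripper's body presses on something with over 40 N, if the wrist force passes 120 N, or if a joint passes its speed limit or range.

## Working session

There is one attempt and no reset: what is moved stays moved. The work goes in short steps, each a Python script; the robot and the scene stay as the last script left them, time stands still between calls to the robot, and variables do not carry over. Pictures are saved under pics/ and viewed, at most 10 in all, crops included, and the job is handed in when it is done.

```bash
mkdir -p pics; python3 - <<'E'
from cell import bot
import cv2,pickle
for n in("scene","top"):
    p=bot.capture(n); cv2.imwrite(f"pics/{n}0.png",p["color"][:,:,::-1]); pickle.dump(p,open(n+".pkl","wb"))
    for t in("receiver","switch1","switch2","switch3"):
        print(n,t,[(round(d["conf"],2),[round(float(v)) for v in d["position"]],int(d["mask"].sum())) for d in bot.outline_of(p,t)])
    print(p["R"],p["t"],p["intrinsics"])
print(bot.state()["time"],bot.state()["eef_rot"])
E
```

```text
scene receiver [(0.8, [453, 271], 9067), (0.68, [436, 166], 5102), (0.61, [214, 168], 4950)]
scene switch1 [(0.78, [437, 277], 205), (0.73, [470, 240], 172), (0.71, [431, 148], 129), (0.7, [210, 152], 114), (0.57, [458, 264], 220), (0.49, [229, 145], 91), (0.46, [414, 152], 138)]
scene switch2 [(0.78, [437, 277], 205), (0.73, [470, 240], 172), (0.71, [431, 148], 129), (0.7, [210, 152], 114), (0.57, [458, 264], 220), (0.49, [229, 145], 91), (0.46, [414, 152], 138)]
scene switch3 [(0.78, [437, 277], 205), (0.73, [470, 240], 172), (0.71, [431, 148], 129), (0.7, [210, 152], 114), (0.57, [458, 264], 220), (0.49, [229, 145], 91), (0.46, [414, 152], 138)]
[[ 1.25069344e-01  9.92148003e-01  1.91416864e-05]
 [ 7.20444788e-01 -9.08053999e-02 -6.87541771e-01]
 [-6.82141456e-01  8.60041885e-02 -7.26144830e-01]] [-0.05828281 -0.28439418  1.06509758] [[407.18325271   0.         320.61562666]
 [  0.         407.18325271 198.50988629]
 [  0.           0.           1.        ]]
top receiver [(0.74, [200, 261], 5483), (0.69, [410, 287], 5572), (0.56, [233, 151], 4725)]
top switch1 [(0.66, [233, 135], 
[... 251 characters left out ...]
, 96), (0.54, [199, 266], 96), (0.54, [419, 295], 71), (0.43, [179, 275], 89)]
top switch3 [(0.66, [233, 135], 107), (0.64, [396, 296], 62), (0.6, [439, 291], 77), (0.56, [222, 258], 96), (0.54, [199, 266], 96), (0.54, [419, 295], 71), (0.43, [179, 275], 89)]
[[ 0.03005703 -0.99953066 -0.00591917]
 [-0.98043512 -0.02832925 -0.1947933 ]
 [ 0.19453419  0.01165827 -0.98082645]] [-0.01794575  0.46747541  0.74853118] [[373.44431491   0.         322.75562287]
 [  0.         373.44431491 206.81449853]
 [  0.           0.           1.        ]]
0.5 [[-9.16801925e-01  3.99342241e-01 -7.50014628e-05]
 [ 3.99342246e-01  9.16801921e-01 -9.11411633e-05]
 [ 3.23649687e-05 -1.13509647e-04 -9.99999993e-01]]
```

View pics/scene0.png

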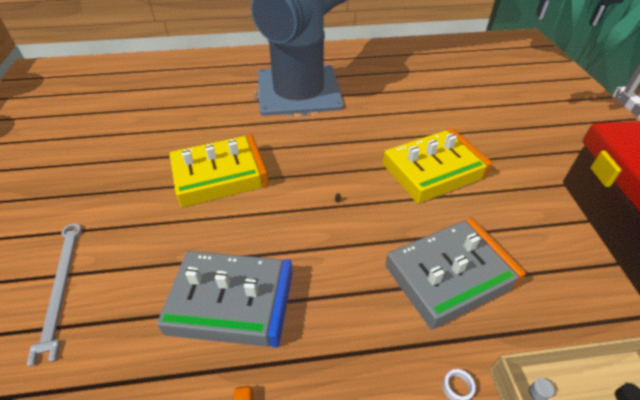

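View pics/top0.png

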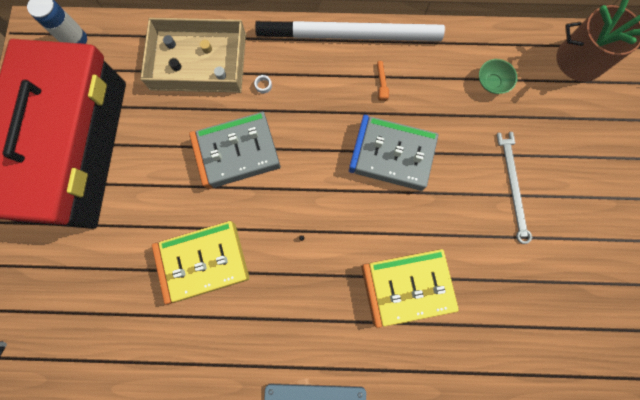

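Candidates: grey with orange cap at scene (453,271) / top (235,150); grey with blue cap at (225,298)/(397,152); yellow at (215,168)/(410,287) and (436,166)/(200,261). I choose the grey one with the orange cap, and check it in a close crop.

```bash
python3 - <<'E'
import cv2,numpy as np
a=cv2.imread("pics/scene0.png")[205:335,375:535]; b=cv2.imread("pics/top0.png")[105:195,180:290]
a=cv2.resize(a,None,fx=3.1,fy=3.1,interpolation=cv2.INTER_CUBIC)[:, :]; b=cv2.resize(b,(300,245),interpolation=cv2.INTER_CUBIC)
b2=np.zeros((a.shape[0],300,3),np.uint8); b2[:245]=b
cv2.imwrite("pics/crop.png",np.hstack([a,b2]))
E
```

```text
(no output)
```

View pics/crop.png

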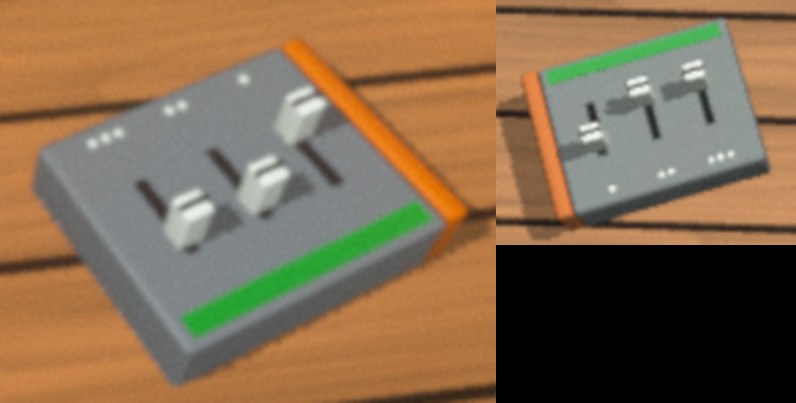

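The crop confirms it: the box is grey with an orange cap. Switch 1 is off (scene 472,240), and 2 and 3 are on. Next I fit the pose from the lid corners.

```bash
cat > h.py <<'E'
import numpy as np,pickle
from scipy.optimize import least_squares
S,T=[pickle.load(open(n+".pkl","rb")) for n in("scene","top")]
def proj(p,X):
    c=X@p["R"].T+p["t"]; k=c@p["intrinsics"].T; return k[:,:2]/k[:,2:]
def W(q,L):
    c,s=np.cos(q[2]),np.sin(q[2]); return np.asarray(L)@np.array([[c,s,0],[-s,c,0],[0,0,1]])+[q[0],q[1],0]
E
python3 - <<'E'
from h import *
from cell import bot
L=np.array([[-.065,-.08,.04],[-.065,.08,.04],[.065,-.08,.04],[.065,.08,.04]])
s=np.array([[40,152],[282,47],[178,352],[447,222]])/3.1+[375,205]
t=np.array([[270,159],[79,215],[227,20],[47,72]])/2.727+[180,105]
f=lambda q:np.r_[(proj(S,W(q,L))-s).ravel(),(proj(T,W(q,L))-t).ravel()]
r=least_squares(f,[.6,.2,.2]); q=r.x; print(q,np.degrees(q[2]),r.fun.round(1)); np.save("q.npy",q)
for n,P in(("scene",S),("top",T)):
    p=bot.capture(n)
    for d in bot.outline_of(p,"switch1"):
        if d["conf"]<.3: continue
        pos=np.array(d["position"])
        for i,y in enumerate((.045,0,-.045)):
            v=np.linspace(-.02,.02,41); e=np.linalg.norm(proj(P,W(q,[[a,y,.055] for a in v]))-pos,axis=1)
            if e.min()<5: print(n,i+1,"value",v[e.argmin()]+.014,e.min())
E
```

```text
[0.60027041 0.19038558 0.31740842] 18.186162857658196 [-2.1 -2.7 -1.3 -1.1  1.6  0.1  0.3  0.6  0.3  0.  -0.6 -0.4  1.1 -1.8
 -2.  -1.8]
scene 3 value 0.025 0.7297776723836598
scene 1 value 0.0 0.5694189146879813
scene 2 value 0.025 3.61757772666057
```

```bash
python3 - <<'E'
from h import *
from cell import bot
import cv2
q=np.load("q.npy"); z=np.array([0,0,-1.]); y=np.array([np.cos(q[2]),np.sin(q[2]),0]); R=np.c_[np.cross(y,z),y,z]
P=lambda x,yy,h:W(q,[[x,yy,h]])[0]
def loc(): 
    d=np.array(bot.state()["position"]); return (W([0,0,-q[2]],[d-[q[0],q[1],0]])[0]).round(4)
bot.grip(0)
bot.move_pose([.35,.25,.27],R); bot.move_pose(P(-.05,.045,.14),R)
for a,b,yy in((-.05,-.003,.045),(.05,.003,0)):
    bot.move_straight(P(a,yy,.14),vel=.2)
    bot.move_straight(P(a,yy,.05),vel=.1,guard=8) and print("touched going down",loc())
    hit=bot.move_straight(P(b,yy,.05),vel=.03,guard=10)
    s=bot.state(); print(hit,loc(),np.round(s["contact_force"],1),s["time"])
    bot.move_straight(P(loc()[0]+(a-b)*.2,yy,.05),vel=.05)
    bot.move_straight(P(loc()[0],yy,.14),vel=.2)
bot.move_pose([.35,.25,.27],R)
for n in("scene","top"):
    p=bot.capture(n); cv2.imwrite(f"pics/{n}1.png",cv2.resize(p["color"][205:335,375:535,::-1] if n=="scene" else p["color"][:,:,::-1],None,fx=4 if n=="scene" else 1,fy=4 if n=="scene" else 1,interpolation=cv2.INTER_CUBIC))
    for d in bot.outline_of(p,"switch1"):
        for i,yy in enumerate((.045,0,-.045)):
            v=np.linspace(-.02,.02,41); e=np.linalg.norm(proj(p,W(q,[[a,yy,.055] for a in v]))-np.array(d["position"]),axis=1)
            if e.min()<5: print(n,i+1,"value",v[e.argmin()]+.014,e.min(),d["conf"])
print(bot.state()["time"])
E
```

```text
True [-0.0082  0.0453  0.0492] [-0.5 -0.5 -0. ] 6.1083
True [ 0.0059 -0.0002  0.0501] [1.7 0.3 1.2] 10.0833
scene 3 value 0.028000000000000004 1.552658793836871 0.77
scene 1 value 0.025 0.8847453838543096 0.7
scene 2 value -0.004999999999999999 2.4629582207196137 0.64
top 3 value 0.029000000000000005 0.7977633107170523 0.59
top 1 value 0.033 0.7079954652025393 0.58
12.375
```

View pics/scene1.png

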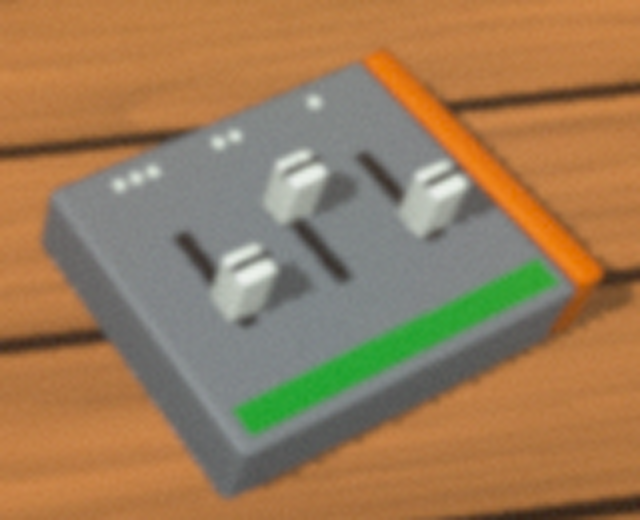

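The crop shows switch 1 (435,200) and switch 3 (245,285) at the stripe end of their slots. Switch 2 (297,187) is at the far end. Both pushes ended at their stops and the arm is clear.

```bash
python3 -c "
from cell import bot
print(bot.close_job())"
```

```text
the job is handed in; nothing more can be done
None
```

I set the orange-capped receiver to on, off, on and handed the job in at about 12.4 s of robot time. The last picture showed all three switches at their ends and the arm clear, but the hand-in returned no verdict.

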